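# Seat a rocking milk frother jug on its charging base and start it

### The job

The small steel milk frother jug was put down off centre and is rocking, tilted, on the contact pin of its charging base. Without lifting or squeezing it, nudge it gently across with the outside of your fingertips until it drops down over the pin and stands level in the middle of the base; only then press the round start button on the tongue of the base fully down and let it go. Do not knock the jug over or push it hard, and leave the mug, the teaspoon and the spice jar where they are.

Things in the scene. Friction and masses are not known exactly. Their poses are not given: they have to be found in the camera images.
- frother_base: Low white charging base, fixed to the table. Round deck 120 mm across, its flat top 14 mm above the table. A tongue 44 mm wide and as high as the deck sticks out along the base's own -x to 110 mm from the middle and carries the start button. Origin: under the middle of the deck, on the table; z up.
- pin_top (a point): Top of the steel contact pin in the middle of the deck: the pin is 16 mm across, its top bevelled to 10 mm, and it rises 6 mm above the deck.
- seat (a point): The middle of the deck's top face, at the foot of the contact pin, 14 mm above the table. The jug's origin belongs here.
- jug: Small milk frother jug, loose, 0.25 to 0.42 kg, with a closed lid: black foot ring 72 mm across and 11 mm high, steel wall that tapers from 67 to 56 mm across, flat black lid, 63.5 mm high in all. In the middle of its underside a round socket 24 mm across and 9.5 mm deep drops over the pin (4 mm of play all round). Origin: centre of the underside; z: the jug's axis.
- jug_foot (a point): Point on the jug's axis 6 mm above its underside: the height of the foot ring. At the start the jug is 14 to 27 mm off the seat, roughly towards the base's +x (within 45 degrees), propped on the pin, and leans outward about 0.12 rad, outer edge at the rim of the deck. A push of a few newtons on the foot ring slides it; a hard or high push tips it.
- button_top (a point): Centre of the top of the start button: a round grey push button 22 mm across in a thin steel bezel, 86 mm from the middle of the base along its -x, top 22 mm above the table and 8 mm above the tongue when up.
- start_button (a joint): Travel of the start button, straight down, in m: 0 up, 0.005 fully down (about 4 N), springs back up. Pressed counts from 0.004.
- mug: White mug with a handle, 83 mm across, 93 mm high; bystander to the right. Origin: centre of its underside.
- teaspoon: Steel teaspoon, 130 mm long, lying on the table to the right; bystander. Origin: centre of its underside.
- spice_jar: Spice jar with a dark cap, 41 mm across, 105 mm high, standing alone to the left of the base; bystander. Origin: centre of its underside.

How it is judged:
By the outcome, as a careful person would: the job done as asked, in the order asked, and still so for the second after the job is handed in, with the robot touching nothing.
It also fails if it takes over 54 s, if anything falls off the work surface, if the arm or the gripper's body presses on something with over 40 N, if the wrist force passes 120 N, or if a joint passes its speed limit or range.

### The arm

A 7-joint arm with a two-finger parallel gripper is mounted at the origin on a cart in front of the work surface, level with it; the furniture and walls round the work are solid. World frame = base frame: x ahead of the robot, y to its left, z up, the work surface at z = 0. Lengths are in m, angles in rad, forces in N, time in s.
With the tool pointing down it reaches from about 0.4 to 0.875 m from the base axis. Payload 6.5 kg.
Tool frame: the origin (TCP) lies midway between the tips of the shut fingers; the grasp point (between the pads) lies env.grip_depth behind it (env.grip_depth is the distance from the TCP to the grasp point, in m); z points along the fingers, y is the line along which they close (so a half turn about z gives the same grasp; the last joint's range is limited). The gripper opens to 88 mm and grips with 3 to 60 N. Pads are 18 mm wide; open, the fingers measure 123 mm over their backs; the gripper's body (75 mm by 187 mm) begins 45 mm behind the grasp point.
Start: joints at [-0.066, 0.536, -0.004, 1.538, 0.003, 1.067, -0.071], TCP at [0.65, 0, 0.239] pointing down, gripper open.
Joint ranges: [-2.7, 2.7], [-0.37, 2.16], [-1.27, 1.26], [0.24, 2.4], [-1.31, 4.45], [0.19, 1.91], [-2.76, 2.76]. Speed limits (rad/s): [2.39, 2.39, 3.14, 3.14, 3.14, 3.14, 3.14].

### API

Orientations are given as a unit quaternion [w, x, y, z].
In Python, from rig import env, vision, spotter gives the robot as it stands. Calls block until the motion is done:
- env.movep(position, orientation): joint-space move of the TCP to a pose.
- env.move_l(position, attitude=None, speed=0.15, contact_N=None): straight line of the TCP; attitude=None keeps the orientation; speed is the mean speed in m/s. With contact_N (N) it stops when the force on the tool has changed by that much, and returns True; else False.
- env.goto_joints(angles): joint-space move.
- env.release() and env.grab(grip_force=None): open the fingers fully, or close them until they stop; grip_force is the grip in N (None keeps the last).
- env.wait(seconds).
- env.inverse_kinematics(position, orientation): joint angles nearest the present ones, or None.
- vision.snapshot(name): name is "scene" or "side" or "wrist"; returns the picture (400x640x3 uint8, red, green, blue); there is no depth.
- vision.get_calibration(name): a dict with "fx", "fy", "cx", "cy" (pixels), "T" (4x4, takes a point from camera to world coordinates); the wrist camera has in their place "hand_eye" (4x4, takes a point from camera to tool coordinates, whose origin is the TCP and whose axes are the flange's). Camera axes: x right, y up, looking along -z (the intrinsics and any distortion apply to the point x, -y, -z); pixel columns grow to the right and rows downward; lengths in m; the calibration is good to about 2 mm. A picture is of the moment at which its call begins: read the wrist's pose just before it. get_calibration takes no time and is no camera call.
A pose or a line that the arm cannot do raises env.Unreachable and nothing moves.
- env.finish_job(): hands the job in; it is judged then, once.
Trained networks look in the newest picture that a camera, given by its name, has taken for a name from the list of things; names that differ only in an ending like _2 or _b are one class to them, and where a whole thing is asked for, a point or a joint stands for the part that bears it (a point fixed in the world has none). Each returns a list of dicts, best first, with "p" (0 to 1); they miss things now and then, are a little off and sometimes report something else, mostly with a low value. They report only what shows in the picture. A call takes as long as a camera call.
- spotter.trace(camera, query): "pixels" (400x640 bool, what is visible of it).
- spotter.spot_point(camera, query): "xyz" ([x, y, z] in m, in world coordinates, good to about 4 mm: a listed point, or the origin of a listed thing).
Readings, each from a call of its own:
- env.current_t(): time.
- env.current_qpos(): joint angles.
- env.current_joint_velocities(): joint speeds.
- env.current_joint_efforts(): joint torques, N m.
- env.current_tcp_pos(): TCP position.
- env.current_tcp_rot(): TCP orientation.
- env.current_ft_force(): force on the tool from outside, world axes, zero at the start.
- env.current_torque(): the same for the moment, N m.
- env.current_gripper_width(): opening from 0.0 (shut) to 1.0 (fully open).
- env.current_grip_force(): force on a finger pad.
Only numpy, scipy, OpenCV 4.12 (cv2) and the standard library are available. Lean on these libraries where they do the work, as an engineer would, in place of code of your own. Each camera call takes 0.05 s, during which the arm holds its last target. There are 200 camera calls.

## Working session

There is one attempt and no reset: what is moved stays moved. The work goes in short steps, each a Python script; the robot and the scene stay as the last script left them, time stands still between calls to the robot, and variables do not carry over. Pictures are saved under pics/ and viewed, at most 10 in all, crops included, and the job is handed in when it is done.

```bash
mkdir -p pics; ls; python3 - <<'E'
from rig import env, vision, spotter
import cv2, numpy as np
for c in ("scene","side","wrist"):
    im=vision.snapshot(c); cv2.imwrite(f"pics/a_{c}.png",im[:,:,::-1])
    for q in ("frother_base","seat","pin_top","jug","jug_foot","button_top","mug","teaspoon","spice_jar"):
        r=spotter.spot_point(c,q)
        print(c,q,[(np.round(d["xyz"],4).tolist(),round(d["p"],2)) for d in r[:2]])
a=cv2.imread("pics/a_scene.png");b=cv2.imread("pics/a_side.png")
cv2.imwrite("pics/a.png",cv2.resize(np.vstack([a,b]),(480,600)))
print(env.current_t(),env.current_tcp_rot(),env.grip_depth)
for c in("scene","side"): print(vision.get_calibration(c))
E
```

```text
pics
rig.py
scene frother_base [([0.5312, -0.0868, 0.003], 0.92)]
scene seat [([0.5311, -0.0989, 0.012], 0.9)]
scene pin_top []
scene jug [([0.5492, -0.1045, 0.0148], 0.65)]
scene jug_foot [([0.5558, -0.1066, 0.0245], 0.67)]
scene button_top [([0.4878, -0.0143, 0.022], 0.46)]
scene mug [([0.5852, -0.4023, 0.0013], 0.81)]
scene teaspoon [([0.4158, -0.2996, 0.0011], 0.7)]
scene spice_jar [([0.5289, 0.2587, -0.003], 0.56), ([0.5504, -0.106, 0.0155], 0.37)]
side frother_base [([0.5379, -0.0899, 0.0009], 0.63)]
side seat [([0.5326, -0.0928, 0.0161], 0.78)]
side pin_top [([0.5312, -0.0887, 0.0241], 0.7)]
side jug [([0.5481, -0.104, 0.0181], 0.62)]
side jug_foot [([0.5444, -0.1066, 0.0243], 0.92), ([0.5331, -0.0911, 0.0154], 0.71)]
side button_top [([0.4892, -0.0169, 0.0221], 0.57), ([0.5475, -0.1078, 0.024], 0.32)]
side mug [([0.5806, -0.3985, 0.0056], 0.64)]
side teaspoon [([0.4132, -0.2966, 0.0015], 0.61)]
side spice_jar [([0.527, 0.2568, -0.0017], 0.75)]
wrist frother_base [([0.5321, -0.0928, 0.0018], 0.96)]
wrist seat [([0.5281, -0.094, 0.0138], 0.69)]
wrist pin_top [([0.5304, -0.0929,
[... 330 characters left out ...]
x': 439.583218823198, 'fy': 439.583218823198, 'cx': 315.5824441481305, 'cy': 206.95879025346346, 'T': array([[ 0.72156466,  0.48588872, -0.4932105 ,  0.02561056],
       [-0.6921527 ,  0.52312952, -0.49725259, -0.55425114],
       [ 0.01640355,  0.70017687,  0.71378097,  0.75008955],
       [ 0.        ,  0.        ,  0.        ,  1.        ]])}
{'fx': 477.4453660647622, 'fy': 477.4453660647622, 'cx': 316.1666884101497, 'cy': 204.80386555467425, 'T': array([[ 0.25832778, -0.63644287,  0.72677867,  1.39443848],
       [ 0.96593296,  0.15809449, -0.20488935, -0.32163938],
       [ 0.01550066,  0.75494808,  0.65560134,  0.82718607],
       [ 0.        ,  0.        ,  0.        ,  1.        ]])}
```

View pics/a_scene.png

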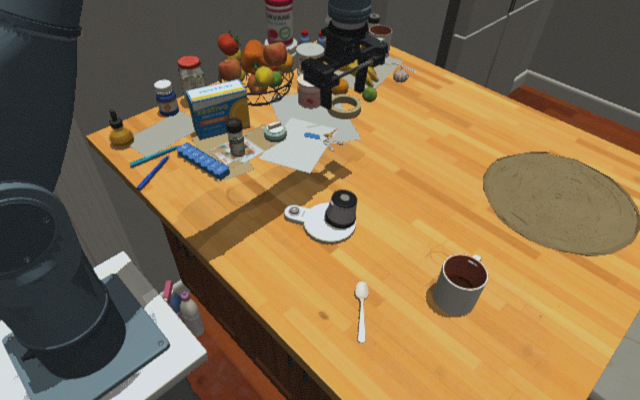

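View pics/a_side.png

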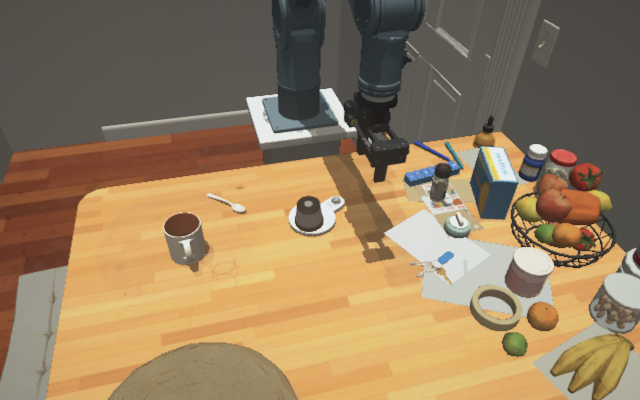

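The base deck shows at about (328,222) in the scene view, with the button at (294,212). The jug is leaning at (342,208), away from the button and toward the mug side. I'll take a closer wrist view to refine this.

```bash
cat > h.py <<'E'
from rig import env, vision, spotter
import cv2, numpy as np
from scipy.spatial.transform import Rotation as R
def quat(M):
    q=R.from_matrix(M).as_quat(); return [q[3],q[0],q[1],q[2]]
def att(push, th, flip=1):
    """tool x along horizontal angle push (flip=1) leaning back by th away from push direction"""
    f=np.array([np.cos(push),np.sin(push),0]); up=np.array([0,0,1.])
    z=-(up*np.cos(th)-f*np.sin(th))      # fingers point down and forward
    x=flip*(f*np.cos(th)+up*np.sin(th))
    return quat(np.column_stack([x,np.cross(z,x),z]))
def spots(cam,qs):
    vision.snapshot(cam); o={}
    for q in qs:
        r=spotter.spot_point(cam,q)
        if r: o[q]=(np.round(r[0]["xyz"],4).tolist(),round(r[0]["p"],2))
    return o
E
python3 - <<'E'
from h import *
print(vision.get_calibration("wrist"))
qs=("seat","pin_top","jug","jug_foot","button_top")
down=[0,2**-.5,2**-.5,0]
for i,p in enumerate([[.50,-.09,.24],[.57,-.13,.24]]):
    env.movep(p,down)
    T=(env.current_tcp_pos(),env.current_tcp_rot())
    for k,v in spots("wrist",qs).items(): print(k,v)
    im=vision.snapshot("wrist"); cv2.imwrite(f"pics/w{i}.png",im[:,:,::-1]); print(T)
print(env.current_t())
push=np.radians(145)
for pd in (120,145,160):
  for fl in (1,-1):
    for th in (0.35,0.45):
      print(pd,fl,th,env.inverse_kinematics([.595,-.14,.03],att(np.radians(pd),th,fl)))
E
```

```text
{'fx': 312.49632333838815, 'fy': 312.49632333838815, 'cx': 323.3953646107992, 'cy': 198.66803344555274, 'hand_eye': array([[-1.34250459e-03,  9.49009870e-01,  3.15243500e-01,
         8.16405395e-02],
       [ 9.99997368e-01,  6.87446119e-04,  2.18912652e-03,
        -1.77848470e-04],
       [ 1.86078975e-03,  3.15245609e-01, -9.49008295e-01,
        -1.47369453e-01],
       [ 0.00000000e+00,  0.00000000e+00,  0.00000000e+00,
         1.00000000e+00]])}
seat ([0.5268, -0.0883, 0.0141], 0.61)
pin_top ([0.5309, -0.0879, 0.02], 0.63)
jug ([0.5479, -0.1059, 0.0194], 0.96)
jug_foot ([0.5504, -0.1027, 0.0258], 0.97)
button_top ([0.4864, -0.0158, 0.0252], 0.67)
(array([ 0.50149343, -0.08917794,  0.24054867]), array([5.78707918e-04, 7.06807942e-01, 7.07404699e-01, 8.88344640e-04]))
seat ([0.5269, -0.0906, 0.0143], 0.81)
pin_top ([0.5293, -0.0929, 0.0214], 0.74)
jug ([0.5481, -0.1049, 0.0192], 0.63)
button_top ([0.4894, -0.0156, 0.022], 0.76)
(array([ 0.57037833, -0.13031911,  0.23938696]), array([-3.17738620e-04,  7.07350808e-01,  7.06862550e-01, -2.61043142e-04]))
3.35
120 1 0.35 [ 0.360141
[... 487 characters left out ...]
4970176  0.98651686 -0.18568833  1.3352103  -0.01530679  1.24646589
  1.18142404]
145 -1 0.35 [-0.02582819  0.9638253   0.41573281  1.45901733 -0.49193321  1.16838571
 -1.61435043]
145 -1 0.45 [ 1.52788915e-03  1.02335510e+00  4.19041852e-01  1.36332397e+00
 -5.02528994e-01  1.30474958e+00 -1.61273145e+00]
160 1 0.35 [ 0.31633539  0.93841964 -0.21245476  1.41002956  0.11628867  1.15394696
  1.31548756]
160 1 0.45 [ 0.31556471  1.00032561 -0.21349415  1.30831505  0.10065403  1.2916051
  1.33037569]
160 -1 0.35 [-0.04561577  0.96621699  0.38688312  1.43799051 -0.38496005  1.17040409
 -1.45903127]
160 -1 0.45 [-0.02900604  1.02889164  0.39383429  1.33665225 -0.38656702  1.31023227
 -1.4644989 ]
```

View pics/w0.png

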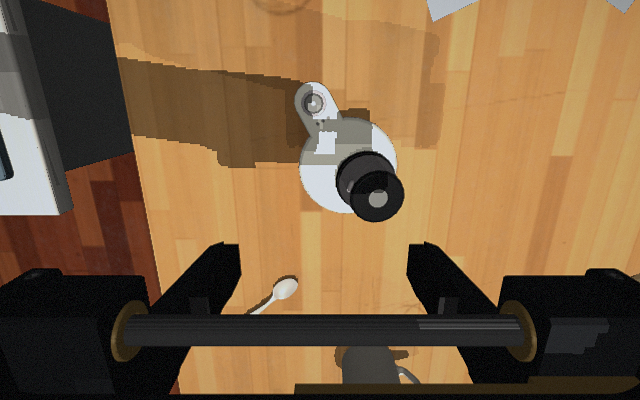

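View pics/w1.png

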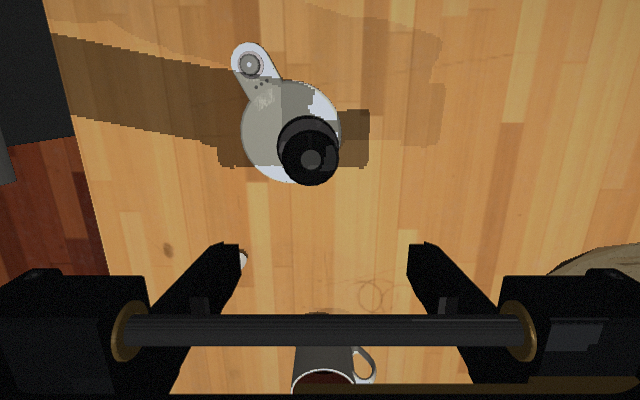

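The deck is centred near (291,132) in w1 and (349,165) in w0. The button is at (249,64) and (313,103), and the foot ring is near (308,143) in w1. I'll check the pose estimate by projecting it onto the picture.

```bash
python3 - <<'E'
from h import *
c=vision.get_calibration("wrist"); K=np.array([[c["fx"],0,c["cx"]],[0,c["fy"],c["cy"]],[0,0,1]])
poses=[([0.50149343,-0.08917794,0.24054867],[5.787e-04,7.06807942e-01,7.07404699e-01,8.883e-04]),([0.57037833,-0.13031911,0.23938696],[-3.177e-04,7.07350808e-01,7.06862550e-01,-2.61e-04])]
def TW(i):
    p,q=poses[i];T=np.eye(4);T[:3,:3]=R.from_quat([q[1],q[2],q[3],q[0]]).as_matrix();T[:3,3]=p
    return T@c["hand_eye"]
def proj(P,T):
    X=(np.atleast_2d(P)-T[:3,3])@T[:3,:3]; return np.c_[K[0,0]*X[:,0]/-X[:,2]+K[0,2],K[1,1]*-X[:,1]/-X[:,2]+K[1,2]]
def back(u,v,z,T):
    d=T[:3,:3]@np.array([(u-K[0,2])/K[0,0],-(v-K[1,2])/K[1,1],-1]); return T[:3,3]+d*(z-T[2,3])/d[2]
print("button",back(313,103,.022,TW(0)),back(249,64,.022,TW(1)))
seat=np.array([.5305,-.0915,.014]); jo=np.array([.548,-.105,.0185])
off=jo-seat; d=off/np.linalg.norm(off[:2]); d[2]=0
ax=np.array([0,0,1])*np.cos(.12)+d*np.sin(.12)   # leaning outward
e1=np.cross(ax,[1,0,0]);e1/=np.linalg.norm(e1);e2=np.cross(ax,e1)
t=np.linspace(0,2*np.pi,90)[:,None]
out=[]
for i in (0,1):
    im=cv2.imread(f"pics/w{i}.png")
    S=4; x0,y0=(260,60) if i==0 else (215,20)
    cr=cv2.resize(im[y0:y0+170,x0:x0+100+70],None,fx=S,fy=S)[:, :]
    for P,col in ((seat+.06*np.c_[np.cos(t),np.sin(t),0*t],(0,0,255)),(jo+.036*(np.cos(t)*e1+np.sin(t)*e2),(0,255,0)),(jo+.0635*ax+.028*(np.cos(t)*e1+np.sin(t)*e2),(255,0,255))):
        cv2.polylines(cr,[((proj(P,TW(i))-[x0,y0]+.5)*S).astype(int)],True,col,1)
    out.append(cr)
o=np.hstack(out);print(o.shape); cv2.imwrite("pics/o.png",cv2.resize(o,(800,400),interpolation=cv2.INTER_AREA))
print(off,np.degrees(np.arctan2(off[1],off[0])))
E
```

```text
button [ 0.48937142 -0.01608531  0.022     ] [ 0.48937077 -0.01696469  0.022     ]
(680, 1360, 3)
[ 0.0175 -0.0135  0.0045] -37.647620640107526
```

View pics/o.png

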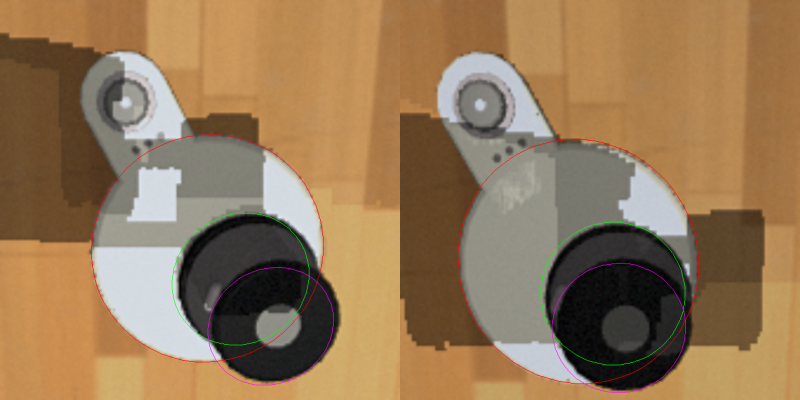

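The projected deck circle fits to within about 1 mm. The jug's foot sits about 2.5 mm further toward +x than I modelled, so I'll use (0.5505,-0.105). Next I push gently with closed, back-leaning fingers.

```bash
cat > cfg.py <<'E'
import numpy as np
seat=np.array([.5305,-.0915]); jo=np.array([.5507,-.105])
u=(jo-seat)/np.linalg.norm(jo-seat); push=np.arctan2(-u[1],-u[0])
th=.35; tip=.009*np.cos(th); z=.0190
def tcp(front): # front edge of the fingers at distance `front` from the seat, outward
    p=seat+u*(front+tip); return [p[0],p[1],z]
E
python3 - <<'E'
from h import *; from cfg import *
q=att(push,th,1)
env.grab(5)
d0=np.linalg.norm(jo-seat)+.036; print(d0)
p=tcp(d0+.022); 
env.movep([p[0],p[1],.16],q)
env.move_l([p[0],p[1],z],q,speed=.08)
env.wait(.3)
f0=env.current_ft_force(); print(env.current_t(),env.current_tcp_pos()-p,f0)
hit=env.move_l(tcp(d0-.006),q,speed=.02,contact_N=1.5)
fr=np.dot(env.current_tcp_pos()[:2]-seat,u)-tip
print(hit,fr,env.current_ft_force()-f0,env.current_t())
im=vision.snapshot("side"); cv2.imwrite("pics/s1.png",cv2.resize(im[150:280,220:420,::-1],None,fx=4,fy=4))
E
```

```text
0.06029588442514492
7.8167 [ 3.21988766e-05 -5.11437674e-06  8.66219830e-05] [0.57258669 0.07959006 0.37622358]
True 0.059977452926704464 [ 0.07364242 -1.69430241  0.134461  ] 8.85
```

View pics/s1.png

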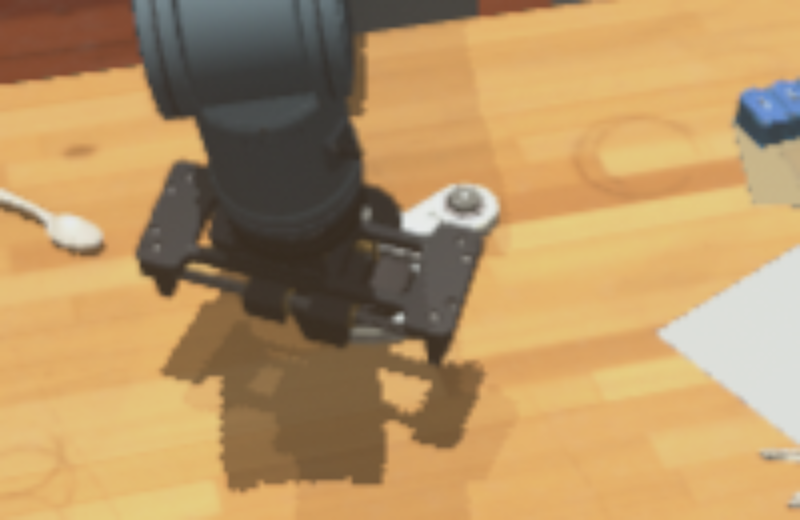

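The gripper hides the jug in this view, but it touched within 0.5 mm of the predicted distance. I'll push on in small, force-guarded steps.

```bash
python3 - <<'E'
from h import *; from cfg import *
q=att(push,th,1)
for f in np.arange(.057,.0415,-.003):
    hit=env.move_l(tcp(f),q,speed=.02,contact_N=5)
    F=env.current_ft_force()
    print(round(f,4),hit,round(np.dot(env.current_tcp_pos()[:2]-seat,u)-tip,4),np.round(F,2),env.current_t())
    if hit: break
print(spots("scene",("jug","jug_foot","seat")))
im=vision.snapshot("scene"); cv2.imwrite("pics/s2.png",cv2.resize(im[150:280,240:440,::-1],None,fx=4,fy=4))
E
```

```text
0.057 False 0.0572 [ 1.63 -0.76  0.34] 9.1833
0.054 False 0.0538 [ 1.83 -1.48  1.37] 9.4833
0.051 False 0.0505 [ 0.98 -0.32  1.36] 9.7833
0.048 False 0.0476 [ 0.97 -0.52 -0.85] 10.0833
0.045 False 0.0446 [ 1.04 -0.45  0.2 ] 10.3833
0.042 False 0.0411 [-0.24 -0.19 -1.23] 10.6833
{'jug': ([0.5327, -0.0951, 0.0122], 0.81), 'jug_foot': ([0.5325, -0.0937, 0.0208], 0.75), 'seat': ([0.5307, -0.0962, 0.0101], 0.65)}
```

View pics/s2.png

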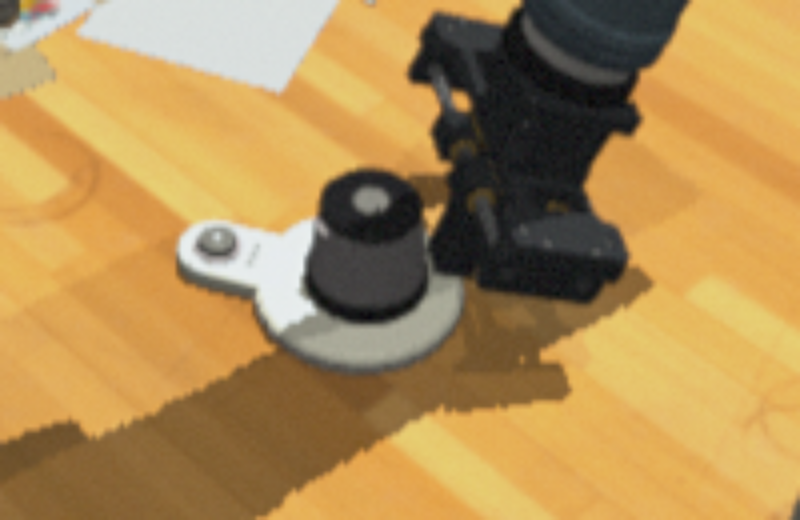

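The jug now looks upright on the deck at about (365,245) in the crop, and the push force fell to zero at 41 mm, which suggests it dropped. I'll back off and check by projecting a seated jug onto the picture.

```bash
python3 - <<'E'
from h import *; from cfg import *
q=att(push,th,1)
p=tcp(.075); env.move_l(p,q,speed=.06); env.move_l([p[0],p[1],.17],q,speed=.15)
env.movep([.53,-.15,.24],[0,2**-.5,2**-.5,0]); env.wait(.3)
c=vision.get_calibration("wrist"); qq=env.current_tcp_rot(); T=np.eye(4);T[:3,:3]=R.from_quat([qq[1],qq[2],qq[3],qq[0]]).as_matrix();T[:3,3]=env.current_tcp_pos();T=T@c["hand_eye"]
ims=[vision.snapshot("wrist")]; 
for cam in ("wrist","side"):
    print(cam,spots(cam,("jug","jug_foot","seat","button_top")))
def proj(P,T,c):
    X=(P-T[:3,3])@T[:3,:3]; return np.c_[c["fx"]*X[:,0]/-X[:,2]+c["cx"],c["fy"]*X[:,1]/X[:,2]+c["cy"]]
t=np.linspace(0,2*np.pi,90); C=np.c_[np.cos(t),np.sin(t),0*t]; s=np.r_[seat,.014]
out=[]
for cam,im,TT in (("wrist",ims[0],T),("side",vision.snapshot("side"),None)):
    c=vision.get_calibration(cam); TT=c["T"] if TT is None else TT
    o=proj(s[None],TT,c)[0].astype(int)-[50,55]; S=4
    cr=cv2.resize(im[o[1]:o[1]+100,o[0]:o[0]+100,::-1],None,fx=S,fy=S)
    for P,col in ((s+.06*C,(0,0,255)),(s+.036*C,(0,255,0)),(s+[0,0,.0635]+.028*C,(255,0,255))):
        cv2.polylines(cr,[((proj(P,TT,c)-o+.5)*S).astype(int)],True,col,1)
    out.append(cr)
cv2.imwrite("pics/o2.png",np.hstack(out)); print(env.current_t())
E
```

```text
wrist {'jug': ([0.5305, -0.0945, 0.0145], 0.78), 'button_top': ([0.4902, -0.0174, 0.0212], 0.82)}
side {'jug': ([0.533, -0.0928, 0.009], 0.67), 'jug_foot': ([0.5304, -0.0939, 0.0178], 0.9), 'seat': ([0.536, -0.091, 0.0142], 0.66), 'button_top': ([0.4891, -0.0161, 0.0226], 0.44)}
14.6
```

View pics/o2.png

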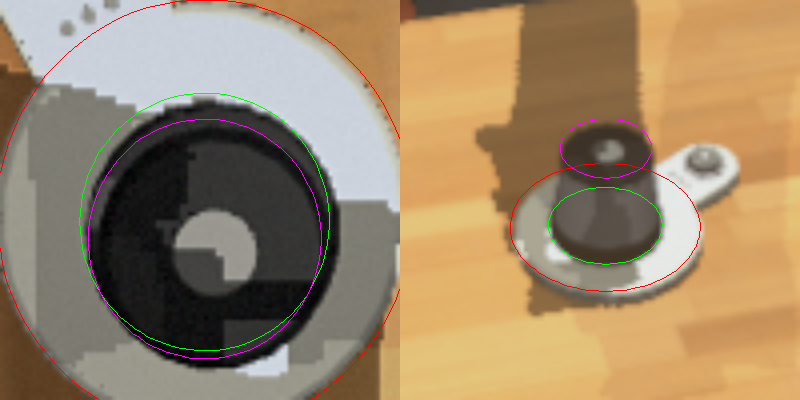

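Both outlines keep their size and shift together by about 3 mm outward, so the jug is level and down over the pin, resting toward the outer edge of its play. One more small nudge should centre it, then I'll press the button.

```bash
python3 - <<'E'
from h import *; from cfg import *
q=att(push,th,1)
p=tcp(.065); env.movep([p[0],p[1],.12],q); env.move_l(p,q,speed=.08); env.wait(.2)
env.move_l(tcp(.043),q,speed=.05)
for f in (.041,.039,.037,.036):
    hit=env.move_l(tcp(f),q,speed=.015,contact_N=4)
    print(f,hit,round(np.dot(env.current_tcp_pos()[:2]-seat,u)-tip,4),np.round(env.current_ft_force(),2))
    if hit: break
env.move_l(tcp(.07),q,speed=.06); p=tcp(.07); env.move_l([p[0],p[1],.17],q,speed=.15)
env.movep([.53,-.15,.24],[0,2**-.5,2**-.5,0]); env.wait(.3)
c=vision.get_calibration("wrist"); qq=env.current_tcp_rot(); T=np.eye(4);T[:3,:3]=R.from_quat([qq[1],qq[2],qq[3],qq[0]]).as_matrix();T[:3,3]=env.current_tcp_pos();T=T@c["hand_eye"]
im=vision.snapshot("wrist")
def proj(P):
    X=(P-T[:3,3])@T[:3,:3]; return np.c_[c["fx"]*X[:,0]/-X[:,2]+c["cx"],c["fy"]*X[:,1]/X[:,2]+c["cy"]]
t=np.linspace(0,2*np.pi,90); C=np.c_[np.cos(t),np.sin(t),0*t]; s=np.r_[seat,.014]
o=proj(s[None])[0].astype(int)-[60,90]; S=4
cr=cv2.resize(im[o[1]:o[1]+150,o[0]:o[0]+130,::-1],None,fx=S,fy=S)
b=np.array([.4893,-.0165,.022])
for P,col in ((s+.06*C,(0,0,255)),(s+.036*C,(0,255,0)),(s+[0,0,.0635]+.028*C,(255,0,255)),(b+.011*C,(255,0,0))):
    cv2.polylines(cr,[((proj(P)-o+.5)*S).astype(int)],True,col,1)
cv2.imwrite("pics/o3.png",cr); print(env.current_t())
for fl in (1,-1):
  for a in (0,30,90,119): print(fl,a,env.inverse_kinematics([b[0],b[1],.02],att(np.radians(a),0,fl)) is not None)
E
```

```text
0.041 False 0.0411 [-0.31  0.55 -0.27]
0.039 False 0.0394 [ 1.34 -1.19 -1.45]
0.037 False 0.0371 [ 2.76 -1.29  0.29]
0.036 False 0.036 [ 1.35 -1.54 -1.  ]
21.9583
1 0 True
1 30 True
1 90 True
1 119 True
-1 0 True
-1 30 True
-1 90 True
-1 119 True
```

View pics/o3.png

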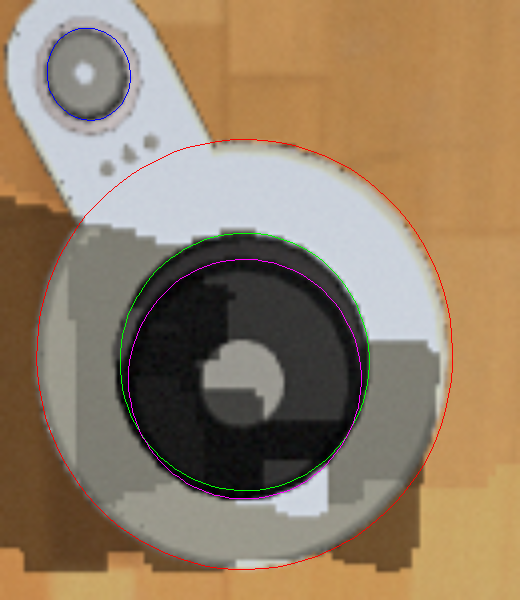

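The jug is now centred and level: the foot and lid outlines match their projections to within 1 mm. The button at (88,73) in the crop also matches its projection. Now I'll press it.

```bash
python3 - <<'E'
from h import *; from cfg import *
b=np.array([.4891,-.0163]); a=np.arctan2(b[1]-seat[1],b[0]-seat[0])
qd=min((att(a,0,f) for f in (1,-1)),key=lambda q:np.abs(env.inverse_kinematics([*b,.12],q)-env.current_qpos()).max())
env.movep([*b,.24],qd); env.move_l([*b,.035],qd,speed=.12); env.wait(.2)
print(env.current_ft_force(),env.current_tcp_pos())
hit=env.move_l([*b,.0135],qd,speed=.02,contact_N=11)
env.wait(.3)
print(hit,env.current_tcp_pos(),env.current_ft_force())
env.move_l([*b,.05],qd,speed=.05); env.move_l([*b,.2],qd,speed=.15)
env.movep([.50,-.0,.26],[0,2**-.5,2**-.5,0]); env.wait(.3)
for cam in("wrist","side"): print(spots(cam,("jug","button_top","mug","teaspoon","spice_jar")))
im=vision.snapshot("side"); cv2.imwrite("pics/s4.png",cv2.resize(im[130:280,140:460,::-1],None,fx=2.5,fy=2.5)); print(env.current_t())
E
```

```text
[ 0.44727857 -0.62486525 -0.33988418] [ 0.48937338 -0.01633506  0.03533206]
True [ 0.48907206 -0.01628827  0.01736532] [-1.50849625  0.944787    8.46077406]
{'jug': ([0.4911, -0.0168, 0.0239], 0.59), 'button_top': ([0.4896, -0.0169, 0.0234], 0.63)}
{'button_top': ([0.488, -0.0147, 0.0235], 0.4), 'mug': ([0.5846, -0.3991, 0.0007], 0.73), 'teaspoon': ([0.5261, 0.2592, -0.0037], 0.41), 'spice_jar': ([0.5253, 0.2558, -0.0019], 0.68)}
29.225
```

View pics/s4.png

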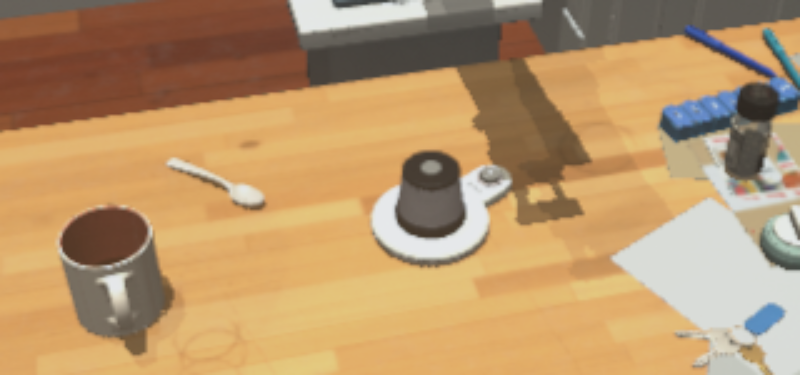

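The jug stands level in the middle of the deck at (430,195), and the mug, spoon and spice jar haven't moved. The button stopped at 8.5 N with the tip at z = 17.4 mm, so it reached its end stop.

```bash
python3 -c "
from rig import env
print(env.finish_job())"
```

```text
the job is handed in; nothing more can be done
None
```

The job is handed in: the jug stands level in the middle of its base, centred to within about 1 mm. The start button was then pressed to its end stop and let go, the mug, teaspoon and spice jar were left where they were, and it took about 29 of the 54 s.

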